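# Close up the storage bin: flap down, then cover shut

## Robot

A 6-joint arm with a two-finger parallel gripper is mounted at the origin on the work surface. World frame = base frame: x ahead of the robot, y to its left, z up, the work surface at z = 0. Lengths are in m, angles in rad, forces in N, time in s.
With the tool pointing down it reaches from about 0.3 to 0.875 m from the base axis. Payload 4.2 kg.
Tool frame: the origin (TCP) lies on the centre line of the jaws, within the pads' length; the fingertips stand 17 mm ahead of it and the grasp point (between the pads) lies 2 mm behind it (nose_length is the distance from the TCP to the fingertips, in m); z points along the fingers, y is the line along which they close (so a half turn about z gives the same grasp; the last joint's range is limited). The gripper opens to 85 mm and grips with 20 to 120 N. Pads are 22 mm wide; open, the fingers measure 114 mm over their backs; the gripper's body (76 mm by 85 mm) begins 54 mm behind the grasp point. The pads swing forward as they close: fully open they stand 13 mm farther back than shut.
Start: joints at [1.317, 0.32, 1.565, -0, 1.257, -0.02], TCP at [0.133, 0.559, 0.248] pointing down, gripper open.
Joint ranges: [-3.11, 3.11], [-0.84, 2.01], [0.21, 2.61], [-1.34, 4.49], [0.05, 2.63], [-2.56, 2.56]. Speed limits (rad/s): [2.57, 2.57, 3.14, 3.14, 3.14, 3.14].

## Interface

Orientations are given as a rotation vector (axis times angle).
In Python, from rig import read_state, camera, hand_in, nose_length gives the robot as it stands.
- The arm moves only by the tool servo_tool, never from a script. Its argument "increments" is a list of rows, each a list of 3 entries, a list of its own where there are three numbers: the turn, a rotation vector about the tool's x, y, z in degrees, then the shift along the tool's x, y, z in mm, then the opening, from 0 (shut) to 1 (fully open). A call has exactly 10 rows; each row is the pose to reach, as a shift and turn from the pose commanded when the call began, along the tool's axes at that moment; what a row does not reach only later rows make up. A row lasts 1/8 s, in which the tool goes at most 62.5 mm and 10.7 degrees, less where a joint would pass 70% of its speed; a pose out of reach is approached as far as the arm can. A call with a gripper value outside its range is refused whole. The fingers move at their own pace and stop on an object; the grip force is fixed at half the most. Time passes only in rows, so rows that repeat a pose let the fingers close, or fill a call up. It gives the time, the measured TCP pose, the force, the opening and the grip force at its end, in the units of the state.
- read_state(): the state, without advancing time (a new reading comes with each control period).
- camera(name): name is "scene" or "top" or "wrist"; returns a dict with "color" (384x512x3 uint8, blue, green, red), "z_map" (384x512 float32, m along the optical axis (not along the pixel's ray), 0 where there is no reading), "mtx" (3x3 intrinsics, pixels), "extrinsics" (4x4, takes a point from camera to world coordinates). Camera axes: x right, y down, z forward; pixel columns grow to the right and rows downward; lengths in m; the calibration is good to about 2 mm. A picture is of the moment at which its call begins.
- hand_in(): hands the job in; it is judged then, once.
The state is a dict: "time_s": time; "joints": joint angles; "joint_velocities": joint speeds; "joint_torque": joint torques, N m; "eef_pos": TCP position; "ee_rot": TCP orientation; "force": force on the tool from outside, world axes, zero at the start; "moment": the same for the moment, N m; "grip_width": finger opening in m; "finger_force": force on a finger pad.
Only numpy, scipy, OpenCV 4.12 (cv2) and the standard library are available. Lean on these libraries where they do the work, as an engineer would, in place of code of your own. Each camera call takes 0.05 s, during which the arm holds its last target. There are 200 camera calls.

## Task

Close up the green storage bin: with the fingertips, first push its upright yellow flap down until it lies flat inside the bin while the black cover is still standing open, then push the black cover over until it is fully shut on top. Pick nothing up, and leave the jars, tins, mug and screwdriver where they are.

Things in the scene. Friction and masses are not known exactly. Their poses are not given: they have to be found in the camera images.
- bin: green open-topped storage bin fixed to the table, 230 mm (its x) by 300 mm (its y) by 100 mm tall, walls and floor 5 mm. Origin: centre of its underside, on the table; z up. The cover's hinge runs along y on the rim at its +x side (x = +115 mm, z = 100 mm); the flap's hinge runs along y just inside the opposite wall (x = -107 mm, z = 84 mm). The +x side faces roughly the robot's left, so the -y end is the far one
- cover (a joint): angle (rad) of the black cover, a flat plate 230 mm long from hinge to free edge, 300 mm wide and 6 mm thick, about 0.28 kg: 0 = shut, lying flat on the rim, 1.57 = upright, stop at 2.35. It starts leaning back away from the bin, 1.95 to 2.25, so its free edge overhangs the table beyond the hinge side. A stiff friction hinge (about 0.45 N m) holds it wherever it is left, so it must be pushed all the way. An upright flap stands in its way
- cover_hinge (a point): point on the cover's hinge axis, middle of its width, at the plate's under face (rim height). Turns with the cover: at every angle its x axis points from the free edge back to the hinge, its y axis along the hinge, its z axis out of the outer (upper when shut) face
- cover_edge (a point): middle of the cover's free edge, on the outer (upper when shut) face; axes as for cover_hinge
- flap (a joint): angle (rad) of the yellow flap, a flat plate 88 mm from hinge to free edge, 270 mm wide and 4 mm thick: 0 = folded flat inside the bin, its top face 12 mm below the rim, 1.57 = upright, stop at 1.75. It folds towards the bin's +x side, i.e. into the bin, towards the cover's hinge. A friction hinge (about 0.09 N m) holds it wherever it is left. It starts at 1.35 to 1.65, standing about 70 mm above the rim
- flap_hinge (a point): point on the flap's hinge axis, middle of its width, at its under face. Turns with the flap: its x axis points from the hinge to the free edge, its y axis along the hinge, its z axis out of the face that is on top when folded and faces away from the bin when upright
- flap_edge (a point): middle of the flap's free edge, halfway through its thickness; axes as for flap_hinge
- food_can: food tin with a red band, 54 mm across, 60 mm tall, standing inside the bin. Loose; leave it alone. Origin: centre of its underside
- jam_jar: amber glass jam jar with a brass-coloured lid, 54 mm across, 62 mm tall, standing inside the bin. Loose; leave it alone. Origin: centre of its underside
- mug: blue mug, 76 mm across, 90 mm tall, on the table beside the flap side of the bin. Loose; leave it alone. Origin: centre of its underside
- pickle_jar: green glass jar with a white lid, 76 mm across, 120 mm tall, on the table beside the bin's -y end. Loose; leave it alone. Origin: centre of its underside
- paint_tin: tin with a blue band, 90 mm across, 100 mm tall, on the table well to the left or right of the bin. Loose; leave it alone. Origin: centre of its underside
- tomato_jar: red jar with a brass-coloured lid, 80 mm across, 130 mm tall, on the table well to the left or right of the bin. Loose; leave it alone. Origin: centre of its underside
- screwdriver: screwdriver with a red handle, 200 mm long, 26 mm thick, lying on the table to the right of the bin, origin under its middle. Loose; leave it alone

How it is judged:
On the way, in this order (a step that is already met when the one before it is completed fails the run):
1. the flap is folded flat while the cover still stands open (value of joint flap below 0.1 rad and value of joint cover above 0.9 rad), for 0.2 s.
2. the cover is shut over the folded flap (value of joint flap below 0.1 rad and value of joint cover below 0.05 rad), for 0.2 s.
At the end, for the whole second after the job is handed in: the flap is within 0.1 rad of flat, the cover is within 0.05 rad of shut and at rest, and the jars, tins, mug and screwdriver are within 30 mm of where they stood and not tipped (all of step 2 and velocity of joint cover between -0.05 and 0.05 rad/s and distance of each of food_can, jam_jar, mug, pickle_jar, paint_tin, tomato_jar, screwdriver from where it was at the start of the episode below 0.03 m and angle between each of food_can, jam_jar, mug, pickle_jar, paint_tin, tomato_jar's own z axis and vertical below 0.4 rad); the robot touches nothing.
It fails at once if the cover is brought down while the flap is still up (value of joint cover below 0.8 rad and value of joint flap above 0.2 rad).
It fails at once if a bystander is lifted, carried or pushed more than 30 mm, or tipped (distance of any of food_can, jam_jar, mug, pickle_jar, paint_tin, tomato_jar, screwdriver from where it was at the start of the episode above 0.03 m or angle between any of food_can, jam_jar, mug, pickle_jar, paint_tin, tomato_jar's own z axis and vertical above 0.4 rad).
It also fails if it takes over 67 s, if anything falls off the work surface, if the arm or the gripper's body presses on something with over 40 N, if the wrist force passes 120 N, or if a joint passes its speed limit or range.

## Working session

There is one attempt and no reset: what is moved stays moved. The work goes in short steps, Python scripts to look and compute and a tool call to move; the robot and the scene stay as the last step left them, time stands still between calls to the robot, and variables do not carry over. Pictures are saved under pics/ and viewed, at most 10 in all, crops included, and the job is handed in when it is done.

Besides the shell and the picture viewer there is one more tool, called after "Emit:" in YAML: its name, and indented under it one key for each argument. servo_tool: Moves the arm, as the interface text tells. Its arguments: {"type":"object","properties":{"increments":{"type":"array","items":{"type":"array"}}},"required":["increments"]}

```bash
mkdir -p pics; cat > h.py <<'E'
import numpy as np, cv2
from rig import read_state, camera, hand_in, nose_length
from scipy.spatial.transform import Rotation as R
def cloud(c):
    z=c["z_map"];K=c["mtx"];v,u=np.indices(z.shape)
    P=np.stack([(u-K[0,2])/K[0,0]*z,(v-K[1,2])/K[1,1]*z,z],-1)
    T=c["extrinsics"];P=P@T[:3,:3].T+T[:3,3];P[z==0]=np.nan;return P
E
python3 - <<'E'
from h import *
s=read_state();print(s,nose_length if not callable(nose_length) else nose_length())
for n in("scene","top"):
    c=camera(n);cv2.imwrite(f"pics/{n}0.png",c["color"]);np.savez(f"{n}0.npz",**c);print(n,c["extrinsics"].round(3).tolist())
E
```

```text
{'time_s': 0.0, 'joints': array([ 1.31699662e+00,  3.20301013e-01,  1.56569714e+00, -1.02348910e-05,
        1.25739012e+00, -1.99924740e-02]), 'joint_velocities': array([ 2.42063326e-04, -1.36388530e-03, -5.00700303e-05, -2.29064714e-03,
       -8.02372597e-04, -2.27432494e-03]), 'joint_torque': array([-3.38668478e-04, -4.15509009e+01, -2.34164894e+01, -4.59979105e-06,
        8.07811419e-03,  1.09037481e-05]), 'eef_pos': array([0.13310187, 0.55891735, 0.24746997]), 'ee_rot': array([-3.66395040e-01, -3.11991542e+00,  2.79603698e-03]), 'force': array([-0.60949205,  0.39940536,  0.02124023]), 'moment': array([-0.03595691, -0.00992735, -0.03443924]), 'finger_force': 0.0, 'grip_width': 0.08516405415792434} 0.017
scene [[-0.681, 0.554, -0.478, 1.146], [0.732, 0.506, -0.456, 0.55], [-0.011, -0.661, -0.75, 0.938], [0.0, 0.0, 0.0, 1.0]]
top [[0.066, -0.974, 0.217, 0.213], [-0.998, -0.066, 0.01, 0.01], [0.005, -0.217, -0.976, 1.844], [0.0, 0.0, 0.0, 1.0]]
```

```bash
python3 -c "
import cv2,numpy as np
a=cv2.imread('pics/scene0.png');b=cv2.imread('pics/top0.png')
cv2.imwrite('pics/both0.png',cv2.resize(np.hstack([a,b]),(800,300)))"
```

```text
(no output)
```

View pics/scene0.png

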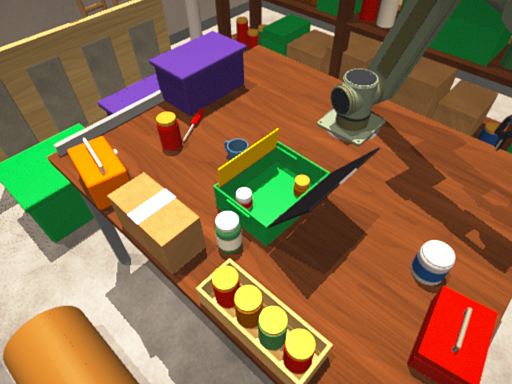

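View pics/top0.png

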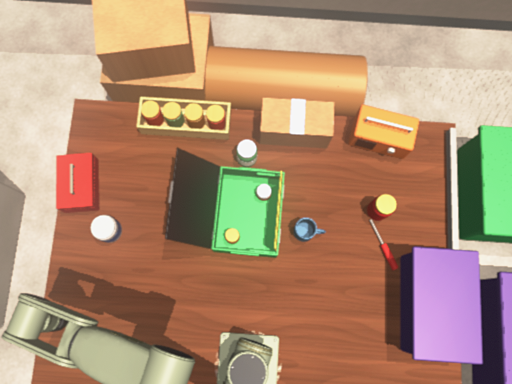

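The scene view shows the bin at about (270,190), with the yellow flap up at (248,157) and the black cover leaning back at (330,185). In the top view the bin spans columns 213-284 and rows 168-255. The flap is at column 280, the cover at columns 168-215, the mug at (305,228) and the pickle jar at (247,152).

```bash
python3 - <<'E'
from h import *
C={n:dict(np.load(f"{n}0.npz")) for n in("scene","top")}
t=C["top"];P=cloud(t);hsv=cv2.cvtColor(t["color"],cv2.COLOR_BGR2HSV)
box=np.zeros(P.shape[:2],bool);box[140:265,160:300]=1
g=(hsv[...,0]>45)&(hsv[...,0]<80)&(hsv[...,1]>120)&box&(P[...,2]>.085)&(P[...,2]<.115)
q=P[g];q=q[(q[:,0]>.3)&(q[:,0]<.85)]
r=cv2.minAreaRect(q[:,:2].astype(np.float32));print("rim",len(q),r,np.median(q[:,2]))
for n,c in C.items():
    P=cloud(c);h=cv2.cvtColor(c["color"],cv2.COLOR_BGR2HSV)
    xy=np.linalg.norm(P[...,:2]-np.array(r[0]),axis=-1)
    y=(h[...,0]>20)&(h[...,0]<35)&(h[...,1]>150)&(xy<.25)&(P[...,2]>.11)
    p=P[y];print(n,"flap",len(p),np.percentile(p,[2,50,98],axis=0).round(3).tolist())
    k=(h[...,2]<75)&(xy<.4)&(P[...,2]>.12)&(P[...,2]<.36)&(P[...,1]>r[0][1])
    p=P[k];m=p.mean(0)
    for _ in range(5):
        m=p.mean(0);v=np.linalg.svd(p-m,full_matrices=0)[2][2];d=abs((p-m)@v);p=p[d<max(.008,np.percentile(d,0)+.008)] if (d<.008).sum()>50 else p
    print(n,"cover",len(p),m.round(3),v.round(3),np.percentile(p,[2,98],axis=0).round(3).tolist())
t=C["top"];P=cloud(t)
for nm,(u,v) in dict(mug=(303,229),pickle=(247,150),can=(264,190),jam=(232,235),tom=(384,206),paint=(105,227)).items(): print(nm,P[v,u].round(3))
E
```

```text
rim 155 ((0.5290442109107971, 0.03823146969079971), (0.21963074803352356, 0.3022875487804413), 89.72268676757812) 0.09821774269492245
scene flap 815 [[0.401, -0.075, 0.112], [0.54, -0.069, 0.144], [0.66, -0.064, 0.172]]
scene cover 1254 [0.566 0.233 0.225] [-0.017 -0.82   0.572] [[0.414, 0.168, 0.132], [0.687, 0.282, 0.29]]
top flap 32 [[0.411, -0.073, 0.16], [0.508, -0.068, 0.171], [0.641, -0.064, 0.179]]
top cover 3380 [0.528 0.22  0.207] [ 0.022  0.824 -0.567] [[0.397, 0.162, 0.124], [0.672, 0.275, 0.287]]
mug [ 0.491 -0.172  0.014]
pickle [0.747 0.052 0.123]
can [ 0.616 -0.019  0.069]
jam [0.444 0.085 0.069]
tom [ 0.572 -0.438  0.136]
paint [0.438 0.531 0.102]
```

Emit:
servo_tool:
  increments:
    - [[0,0,0],[0,0,-60],0]
    - [[0,0,0],[0,0,-120],0]
    - [[0,0,0],[0,0,-172],0]
    - [[0,0,9],[-35,-36,-172],0]
    - [[0,0,18],[-75,-78,-172],0]
    - [[0,0,27],[-115,-120,-172],0]
    - [[0,0,36],[-155,-162,-172],0]
    - [[0,0,45],[-195,-204,-172],0]
    - [[0,0,54],[-235,-246,-172],0]
    - [[0,0,63],[-272,-285,-172],0]

```text
time_s: 1.35
eef_pos: [0.3322, 0.2172, 0.4201]
ee_rot: [1.949, 2.464, -0.0]
force: [1.6, 0.9, 0.4]
grip_width: 0.0004
finger_force: 0.0
```

```bash
cat > go.py <<'E'
import sys
from h import *
s=read_state();r=R.from_rotvec(s["ee_rot"]);p=s["eef_pos"]
print(s["time_s"],p.round(4),"F",s["force"].round(1),s["joints"].round(2))
print("axes",r.as_matrix().round(3).tolist())
t=R.from_matrix(np.array([[0,1,0],[1,0,0],[0,0,-1]]))
print("turn",np.degrees((r.inv()*t).as_rotvec()).round(1))
for a in sys.argv[1:]:
    q=np.array(eval(a));print(a,(r.inv().apply(q-p)*1e3).round(0))
E
python3 go.py .53,-.12,.42 .53,-.11,.25 .53,-.11,.17
```

```text
1.35 [0.3322 0.2172 0.4201] F [1.6 0.9 0.4] [ 0.55 -0.04  1.57 -0.    1.61  0.32]
axes [[-0.23, 0.973, -0.0], [0.973, 0.23, -0.0], [-0.0, -0.0, -1.0]]
turn [-0.   0.  13.3]
.53,-.12,.42 [-374.  115.    0.]
.53,-.11,.25 [-364.  117.  170.]
.53,-.11,.17 [-364.  117.  250.]
```

Emit:
servo_tool:
  increments:
    - [[0,0,2],[-55,17,0],0]
    - [[0,0,4],[-110,34,0],0]
    - [[0,0,6],[-165,51,0],0]
    - [[0,0,8],[-220,68,0],0]
    - [[0,0,10],[-275,85,0],0]
    - [[0,0,12],[-330,102,0],0]
    - [[0,0,13.3],[-369,116,0],0]
    - [[0,0,13.3],[-369,116,60],0]
    - [[0,0,13.3],[-369,116,120],0]
    - [[0,0,13.3],[-369,116,160],0]

```text
time_s: 2.6
eef_pos: [0.5299, -0.1121, 0.2569]
ee_rot: [-2.213, -2.224, 0.003]
force: [-0.1, 0.2, 0.7]
grip_width: 0.0003
finger_force: 0.0
```

```bash
python3 go.py .53,-.11,.17 && python3 - <<'E'
from h import *
c=camera("scene");cv2.imwrite("pics/s1.png",cv2.resize(c["color"][60:260,180:400],(660,600)))
E
```

```text
2.6 [ 0.5299 -0.1121  0.2569] F [-0.1  0.2  0.7] [-0.23  0.26  1.62  0.    1.26 -0.23]
axes [[-0.005, 1.0, -0.004], [1.0, 0.005, 0.001], [0.001, -0.004, -1.0]]
turn [-0.2 -0.1  0.3]
.53,-.11,.17 [ 2.  0. 87.]
```

View pics/s1.png

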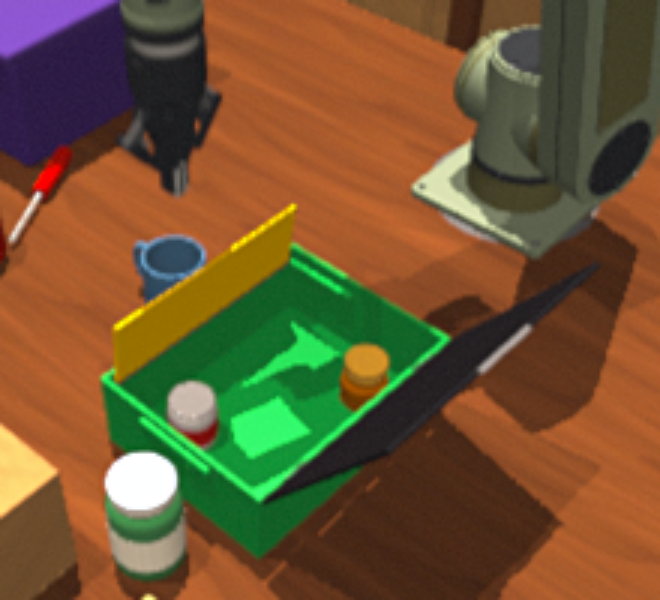

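The picture shows the closed fingers outside the flap at (175,185), clear of the mug at (170,260). The cover is still leaning back.

Emit:
servo_tool:
  increments:
    - [[0,0,0],[0,0,45],0]
    - [[0,0,0],[0,0,88],0]
    - [[0,0,0],[20,0,91],0]
    - [[0,0,0],[35,0,92],0]
    - [[0,0,0],[50,0,94],0]
    - [[0,0,0],[61,0,100],0]
    - [[0,0,0],[73,0,108],0]
    - [[0,0,0],[82,0,118],0]
    - [[0,0,0],[88,0,128],0]
    - [[0,0,0],[92,0,138],0]

```text
time_s: 3.9
eef_pos: [0.5307, -0.0198, 0.1214]
ee_rot: [-2.215, -2.227, 0.0]
force: [1.1, 0.4, 2.4]
grip_width: 0.0
finger_force: 0.6
```

```bash
python3 go.py && python3 - <<'E'
from h import *
c=camera("scene");cv2.imwrite("pics/s2.png",cv2.resize(c["color"][60:260,180:400],(660,600)))
P=cloud(c);h=cv2.cvtColor(c["color"],cv2.COLOR_BGR2HSV)
y=(h[...,0]>20)&(h[...,0]<35)&(h[...,1]>150)&(abs(P[...,0]-.53)<.14)&(P[...,1]>-.09)&(P[...,1]<.03)&(P[...,2]>.085)
p=P[y];print(len(p),np.polyfit(p[:,1],p[:,2],1),np.percentile(p,[2,98],axis=0).round(3))
E
```

```text
3.9 [ 0.5307 -0.0198  0.1214] F [1.1 0.4 2.4] [-0.06  0.37  1.85  0.    0.93 -0.06]
axes [[-0.005, 1.0, -0.001], [1.0, 0.005, 0.0], [0.0, -0.001, -1.0]]
turn [-0.  -0.   0.3]
1135 [0.2858649  0.10939803] [[ 0.403 -0.073  0.088]
 [ 0.663  0.01   0.122]]
```

View pics/s2.png

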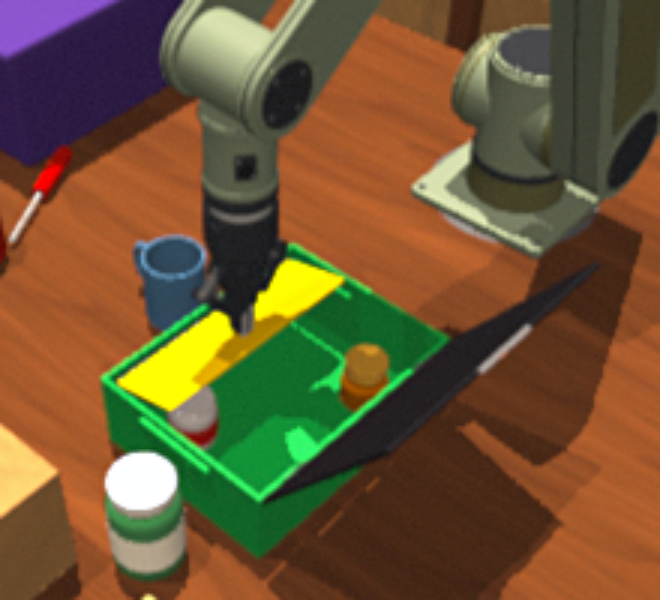

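The flap is down to about 0.28 rad, with the fingertip on it at (243,325). I'll press it the rest of the way.

Emit:
servo_tool:
  increments:
    - [[0,0,0],[2,0,5],0]
    - [[0,0,0],[2,0,10],0]
    - [[0,0,0],[2,0,13],0]
    - [[0,0,0],[2,0,15],0]
    - [[0,0,0],[2,0,16],0]
    - [[0,0,0],[2,0,17],0]
    - [[0,0,0],[2,0,17],0]
    - [[0,0,0],[2,0,17],0]
    - [[0,0,0],[2,0,17],0]
    - [[0,0,0],[2,0,17],0]

```text
time_s: 5.2
eef_pos: [0.5308, -0.0183, 0.1053]
ee_rot: [2.216, 2.227, 0.0]
force: [-0.3, -0.7, -0.2]
grip_width: -0.0002
finger_force: 0.0
```

```bash
python3 go.py && python3 - <<'E'
from h import *
c=camera("scene")
P=cloud(c);h=cv2.cvtColor(c["color"],cv2.COLOR_BGR2HSV)
y=(h[...,0]>20)&(h[...,0]<35)&(h[...,1]>150)&(abs(P[...,0]-.53)<.14)&(P[...,1]>-.09)&(P[...,1]<.03)&(P[...,2]>.075)
p=P[y];print(len(p),np.polyfit(p[:,1],p[:,2],1),np.percentile(p,[2,98],axis=0).round(3))
E
```

```text
5.2 [ 0.5308 -0.0183  0.1053] F [-0.3 -0.7 -0.2] [-0.06  0.39  1.87  0.    0.89 -0.06]
axes [[-0.005, 1.0, 0.0], [1.0, 0.005, 0.0], [0.0, 0.0, -1.0]]
turn [ 0.  -0.   0.3]
1328 [0.03280173 0.09015278] [[ 0.402 -0.071  0.085]
 [ 0.663  0.013  0.103]]
```

Emit:
servo_tool:
  increments:
    - [[0,0,0],[0,0,3],0]
    - [[0,0,0],[0,0,3],0]
    - [[0,0,0],[0,0,-55],0]
    - [[0,0,0],[0,0,-115],0]
    - [[0,0,0],[0,0,-175],0]
    - [[0,0,0],[0,0,-235],0]
    - [[0,0,0],[0,0,-295],0]
    - [[0,0,0],[0,0,-315],0]
    - [[0,0,0],[60,0,-315],0]
    - [[0,0,0],[120,0,-315],0]

```text
time_s: 6.5
eef_pos: [0.5302, 0.1025, 0.4206]
ee_rot: [2.218, 2.224, 0.001]
force: [1.4, 0.3, -0.3]
grip_width: -0.0
finger_force: 0.0
```

```bash
python3 go.py .53,.325,.42 .53,.325,.275; python3 - <<'E'
from h import *
c=camera("scene")
P=cloud(c);h=cv2.cvtColor(c["color"],cv2.COLOR_BGR2HSV)
y=(h[...,0]>20)&(h[...,0]<35)&(h[...,1]>150)&(abs(P[...,0]-.53)<.14)&(P[...,1]>-.09)&(P[...,1]<.03)&(P[...,2]>.075)
p=P[y];print(len(p),np.polyfit(p[:,1],p[:,2],1),np.percentile(p,[2,98],axis=0).round(3))
E
```

```text
6.5 [0.5302 0.1025 0.4206] F [ 1.4  0.3 -0.3] [0.17 0.21 1.3  0.   1.64 0.17]
axes [[-0.003, 1.0, 0.001], [1.0, 0.003, 0.0], [0.0, 0.001, -1.0]]
turn [ 0.1 -0.   0.2]
.53,.325,.42 [223.   0.   1.]
.53,.325,.275 [222.   0. 146.]
1559 [-0.00841136  0.08780903] [[ 0.403 -0.071  0.085]
 [ 0.662  0.013  0.092]]
```

Emit:
servo_tool:
  increments:
    - [[0,0,0],[60,0,0],0]
    - [[0,0,0],[120,0,0],0]
    - [[0,0,0],[180,0,0],0]
    - [[0,0,0],[225,0,0],0]
    - [[0,0,0],[225,0,50],0]
    - [[0,0,0],[225,0,100],0]
    - [[0,0,0],[225,0,143],0]
    - [[0,0,0],[225,0,143],0]
    - [[0,0,0],[225,0,143],0]
    - [[0,0,0],[225,0,143],0]

```text
time_s: 7.8
eef_pos: [0.53, 0.3272, 0.28]
ee_rot: [2.215, 2.226, 0.007]
force: [-0.1, 1.0, 0.2]
grip_width: 0.0001
finger_force: 0.0
```

```bash
python3 go.py; python3 - <<'E'
from h import *
c=camera("scene");cv2.imwrite("pics/s3.png",cv2.resize(c["color"][30:260,180:433],(660,600)))
for t in (125,110,95,80,65,50,35,20,8,0):
    a=np.radians(t);e=np.array([.148-.23*np.cos(a),.1+.23*np.sin(a)]);print(t,e.round(3))
E
```

```text
7.8 [0.53   0.3272 0.28  ] F [-0.1  1.   0.2] [0.53 0.38 1.4  0.   1.36 0.53]
axes [[-0.005, 1.0, 0.004], [1.0, 0.005, 0.003], [0.003, 0.004, -1.0]]
turn [ 0.2 -0.1  0.3]
125 [0.28  0.288]
110 [0.227 0.316]
95 [0.168 0.329]
80 [0.108 0.327]
65 [0.051 0.308]
50 [0.    0.276]
35 [-0.04   0.232]
20 [-0.068  0.179]
8 [-0.08   0.132]
0 [-0.082  0.1  ]
```

View pics/s3.png

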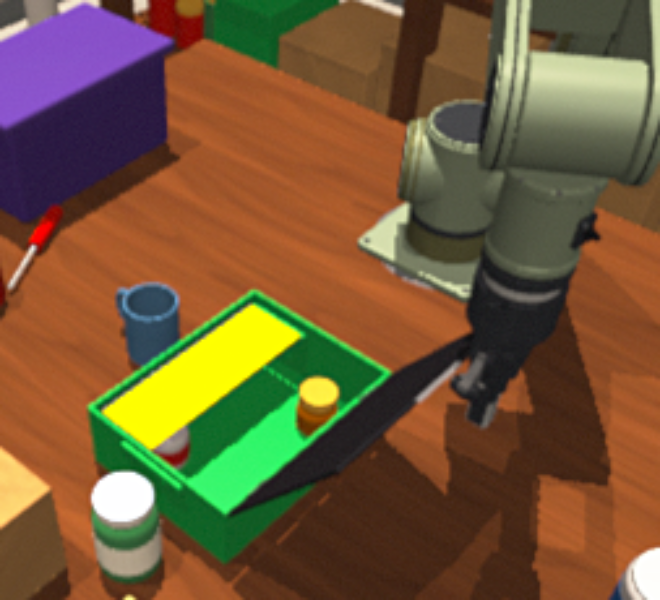

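The picture shows the flap lying flat and the fingertip at (483,415) just beyond the cover's free edge. Next I'll push the cover up.

Emit:
servo_tool:
  increments:
    - [[0,0,0],[-15,0,0],0]
    - [[0,0,0],[-30,0,0],0]
    - [[0,0,0],[-45,0,-5],0]
    - [[0,0,0],[-60,0,-10],0]
    - [[0,0,0],[-75,0,-17],0]
    - [[0,0,0],[-90,0,-23],0]
    - [[0,0,0],[-105,0,-28],0]
    - [[0,0,0],[-120,0,-32],0]
    - [[0,0,0],[-135,0,-35],0]
    - [[0,0,0],[-147,0,-37],0]

```text
time_s: 9.1
eef_pos: [0.5296, 0.1784, 0.3138]
ee_rot: [-2.216, -2.227, 0.002]
force: [-0.1, 2.4, -1.2]
grip_width: -0.0002
finger_force: 1.0
```

```bash
python3 go.py .53,.13,.315 .53,.08,.301 .53,.035,.274 .53,-.001,.237; python3 - <<'E'
from h import *
c=camera("scene");cv2.imwrite("pics/s4.png",cv2.resize(c["color"][30:260,180:433],(660,600)))
E
```

```text
9.1 [0.5296 0.1784 0.3138] F [-0.1  2.4 -1.2] [ 0.3   0.26  1.48 -0.    1.4   0.3 ]
axes [[-0.005, 1.0, -0.001], [1.0, 0.005, -0.001], [-0.001, -0.001, -1.0]]
turn [-0.1  0.   0.3]
.53,.13,.315 [-48.   0.  -1.]
.53,.08,.301 [-98.  -0.  13.]
.53,.035,.274 [-143.   -0.   40.]
.53,-.001,.237 [-179.   -0.   77.]
```

View pics/s4.png

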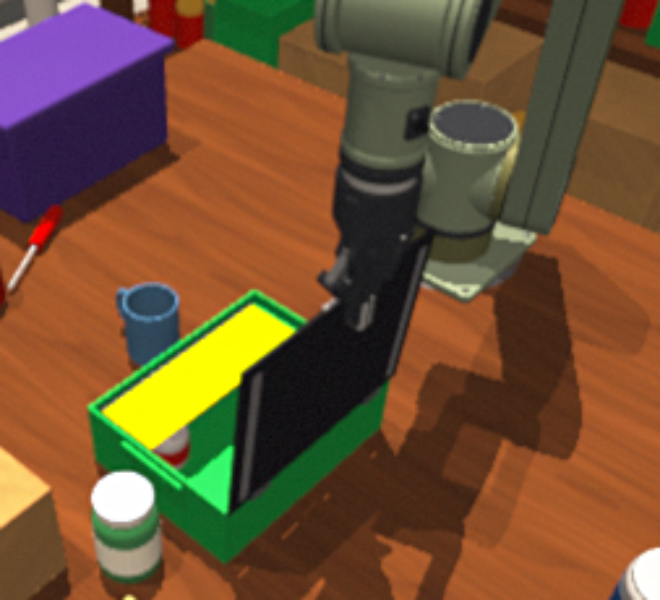

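The cover is about upright and the fingertip is on its outer face at (360,310). The flap is still flat.

Emit:
servo_tool:
  increments:
    - [[0,0,0],[-18,0,-1],0]
    - [[0,0,0],[-36,0,-1],0]
    - [[0,0,0],[-54,0,0],0]
    - [[0,0,0],[-74,0,5],0]
    - [[0,0,0],[-94,0,11],0]
    - [[0,0,0],[-112,0,20],0]
    - [[0,0,0],[-130,0,31],0]
    - [[0,0,0],[-148,0,44],0]
    - [[0,0,0],[-164,0,60],0]
    - [[0,0,0],[-179,0,77],0]

```text
time_s: 10.4
eef_pos: [0.5305, -0.0006, 0.2361]
ee_rot: [-2.216, -2.227, 0.001]
force: [-0.6, 1.2, -0.1]
grip_width: 0.0002
finger_force: 0.7
```

```bash
python3 go.py .53,-.027,.191 .53,-.038,.151 .53,-.041,.123; python3 - <<'E'
from h import *
c=camera("scene");cv2.imwrite("pics/s5.png",cv2.resize(c["color"][30:260,180:433],(660,600)))
E
```

```text
10.4 [ 0.5305 -0.0006  0.2361] F [-0.6  1.2 -0.1] [-0.02  0.26  1.68 -0.    1.2  -0.03]
axes [[-0.005, 1.0, -0.0], [1.0, 0.005, -0.0], [-0.0, -0.0, -1.0]]
turn [-0.   0.   0.3]
.53,-.027,.191 [-26.  -1.  45.]
.53,-.038,.151 [-37.  -1.  85.]
.53,-.041,.123 [-40.  -1. 113.]
```

View pics/s5.png

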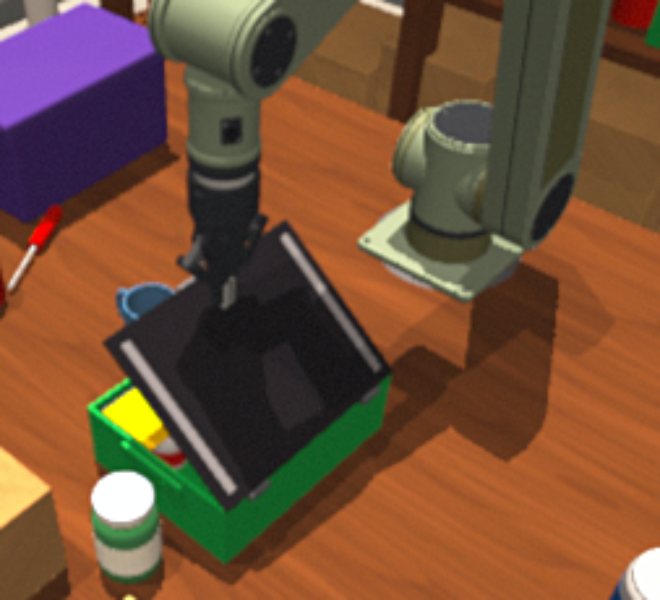

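The fingertip is at (228,295), near the free edge, and the cover is at about 35°. I'll keep pressing it down.

Emit:
servo_tool:
  increments:
    - [[0,0,0],[-8,0,14],0]
    - [[0,0,0],[-16,0,29],0]
    - [[0,0,0],[-25,0,44],0]
    - [[0,0,0],[-30,0,59],0]
    - [[0,0,0],[-34,0,73],0]
    - [[0,0,0],[-36,0,86],0]
    - [[0,0,0],[-38,0,98],0]
    - [[0,0,0],[-38,0,106],0]
    - [[0,0,0],[-38,0,111],0]
    - [[0,0,0],[-38,0,113],0]

```text
time_s: 11.7
eef_pos: [0.5309, -0.0371, 0.1241]
ee_rot: [-2.215, -2.227, 0.0]
force: [-1.5, -0.1, 0.9]
grip_width: -0.0001
finger_force: 0.4
```

```bash
cat > cov.py <<'E'
from h import *
c=camera("scene");P=cloud(c);h=cv2.cvtColor(c["color"],cv2.COLOR_BGR2HSV)
k=(h[...,2]<75)&(abs(P[...,0]-.53)<.14)&(P[...,1]>-.07)&(P[...,1]<.14)&(P[...,2]>.09)&(P[...,2]<.135)
p=P[k];print(len(p),np.polyfit(p[:,1],p[:,2],1));cv2.imwrite("pics/last.png",cv2.resize(c["color"][30:260,180:433],(660,600)))
E
python3 go.py; python3 cov.py
```

```text
11.7 [ 0.5309 -0.0371  0.1241] F [-1.5 -0.1  0.9] [-0.09  0.37  1.84  0.    0.94 -0.1 ]
axes [[-0.006, 1.0, -0.0], [1.0, 0.006, 0.0], [0.0, -0.0, -1.0]]
turn [-0.  -0.   0.3]
3632 [-0.0048225   0.10726122]
```

Emit:
servo_tool:
  increments:
    - [[0,0,0],[0,0,2],0]
    - [[0,0,0],[0,0,3],0]
    - [[0,0,0],[0,0,4],0]
    - [[0,0,0],[0,0,4],0]
    - [[0,0,0],[0,0,4],0]
    - [[0,0,0],[0,0,4],0]
    - [[0,0,0],[0,0,4],0]
    - [[0,0,0],[0,0,4],0]
    - [[0,0,0],[0,0,4],0]
    - [[0,0,0],[0,0,4],0]

```text
time_s: 13.0
eef_pos: [0.5312, -0.0371, 0.1233]
ee_rot: [2.214, 2.226, 0.003]
force: [-6.0, 0.2, 17.8]
grip_width: -0.0003
finger_force: 9.1
```

Emit:
servo_tool:
  increments:
    - [[0,0,0],[0,0,-15],0]
    - [[0,0,0],[0,0,-45],0]
    - [[0,0,0],[0,0,-90],0]
    - [[0,0,0],[0,0,-140],0]
    - [[0,0,0],[0,0,-180],0]
    - [[0,0,0],[0,0,-180],0]
    - [[0,0,0],[0,0,-180],0]
    - [[0,0,0],[0,0,-180],0]
    - [[0,0,0],[0,0,-180],0]
    - [[0,0,0],[0,0,-180],0]

```text
time_s: 14.25
eef_pos: [0.5308, -0.0373, 0.2997]
ee_rot: [-2.215, -2.227, 0.001]
force: [-0.4, 0.7, -0.3]
grip_width: 0.0001
finger_force: 0.0
```

```bash
python3 go.py; python3 cov.py
```

```text
14.25 [ 0.5308 -0.0373  0.2997] F [-0.4  0.7 -0.3] [-0.09  0.22  1.57  0.    1.35 -0.1 ]
axes [[-0.005, 1.0, -0.001], [1.0, 0.005, 0.0], [0.0, -0.001, -1.0]]
turn [-0.1 -0.   0.3]
3734 [0.00099392 0.1065785 ]
```

View pics/last.png

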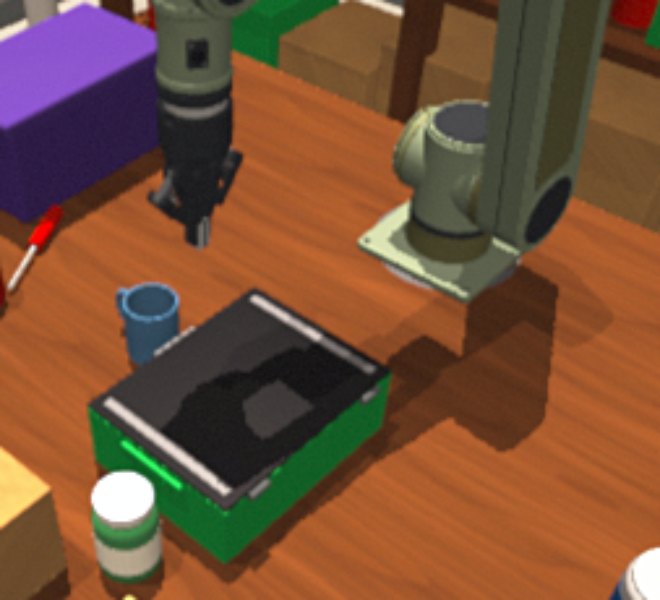

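The cover lies flat on the bin, which spans (90-388, 290-505). The gripper is clear, and the mug and pickle jar have not moved.

```bash
python3 -c "
from rig import hand_in
print(hand_in())"
```

```text
the job is handed in; nothing more can be done
None
```

The bin is closed: the flap measured flat before I pushed the cover over, and the cover measured shut (0.001 rad); I saw no bystander move and handed the job in at about 14 s, with no verdict returned.

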